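# Check the catches of the self-serve bins and mark the stiff one

### The job

One of the three self-serve bins has a catch too stiff for customers: working from left to right as the robot sees them, press each bin's black button straight down until it clicks and the lid pops up, but do not insist on a catch that has not let go at 12 N: that is the faulty one, so ease off and leave its lid shut (20 N breaks it). Then stand the red sign upright on the closed lid of the faulty bin, wholly on the lid, leaving the two sound bins popped open for refilling. Press on no part of the bins with more than 20 N, and leave everything else on the counter where it is.

Things in the scene. Friction and masses are not known exactly. Their poses are not given: they have to be found in the camera images.
- catch_left: round black thumb button of the left-hand (+y) bin's spring catch, 28 mm across, on the wooden rail along the unit's front (robot side), standing 12 mm proud of it. Origin: centre of its top face, z up, x away from the robot, y left along the row. Pressed straight down, 10 mm to a hard stop, springs back. Sound catch: under 10 N, gives way after about 3 mm, lid let go at about 5 mm. Stiff catch: about 4.5 N/mm, no give
- lid_left (a joint): opening angle of the left-hand (+y) bin's lid: 0 shut and held by its catch (it may read up to 0.01), 0.22 popped up by its own hinge spring. Hinged along its far edge; the edge nearest the robot, 26 mm beyond the button's centre, rises by 40 mm
- lid_left_top (a point): centre of the top face of the left-hand (+y) lid: clear (pale, frosted-looking) panel with green edges, 113 mm wide along the row, 188 mm deep, flat and level when shut, its top then 6 mm lower than the untouched button; x away from the robot, y to the left along the row, z up out of the face
- catch_middle: round black thumb button of the middle bin's spring catch, 28 mm across, on the wooden rail along the unit's front (robot side), standing 12 mm proud of it. Origin: centre of its top face, z up, x away from the robot, y left along the row. Pressed straight down, 10 mm to a hard stop, springs back. Sound catch: under 10 N, gives way after about 3 mm, lid let go at about 5 mm. Stiff catch: about 4.5 N/mm, no give
- lid_middle (a joint): opening angle of the middle bin's lid: 0 shut and held by its catch (it may read up to 0.01), 0.22 popped up by its own hinge spring. Hinged along its far edge; the edge nearest the robot, 26 mm beyond the button's centre, rises by 40 mm
- lid_middle_top (a point): centre of the top face of the middle lid: clear (pale, frosted-looking) panel with green edges, 113 mm wide along the row, 188 mm deep, flat and level when shut, its top then 6 mm lower than the untouched button; x away from the robot, y to the left along the row, z up out of the face
- catch_right: round black thumb button of the right-hand (-y) bin's spring catch, 28 mm across, on the wooden rail along the unit's front (robot side), standing 12 mm proud of it. Origin: centre of its top face, z up, x away from the robot, y left along the row. Pressed straight down, 10 mm to a hard stop, springs back. Sound catch: under 10 N, gives way after about 3 mm, lid let go at about 5 mm. Stiff catch: about 4.5 N/mm, no give
- lid_right (a joint): opening angle of the right-hand (-y) bin's lid: 0 shut and held by its catch (it may read up to 0.01), 0.22 popped up by its own hinge spring. Hinged along its far edge; the edge nearest the robot, 26 mm beyond the button's centre, rises by 40 mm
- lid_right_top (a point): centre of the top face of the right-hand (-y) lid: clear (pale, frosted-looking) panel with green edges, 113 mm wide along the row, 188 mm deep, flat and level when shut, its top then 6 mm lower than the untouched button; x away from the robot, y to the left along the row, z up out of the face
- sign_red_mid (a point): centre, half-way up, of the loose red counter sign with a white bar: foot 70 x 45 x 8 mm, carrying an upright panel 70 mm long, 10 mm thick, 70 mm high over all, 90 g or so. x along the panel, y across its 10 mm thickness, z up; the point is 35 mm above the underside of the foot
- sign_green_mid (a point): the same point of the loose green sign with a white disc, same shape and size; not needed, leave it alone
- scoop: loose steel scoop with a black handle, 160 mm long, about 40 mm high; origin on its underside; leave it alone
- honey_jar: loose jar with a yellow cap, 72 mm across, 105 mm high; origin under its centre; leave it alone
- jam_jar: loose jar with a black cap, 68 mm across, 95 mm high; origin under its centre; leave it alone
- bean_can: loose can, 74 mm across, 110 mm high; origin under its centre; leave it alone
- pasta_carton: loose blue carton, 55 x 100 x 150 mm high; origin under its centre; leave it alone
- spice_tin: loose brass tin, 56 mm across, 60 mm high; origin under its centre; leave it alone
- bins: the fixed unit of three empty clear bins side by side in a wooden carcass, 260 mm deep, 415 mm wide, 130 mm high to the top of the rail, pitch of the bins 125 mm; origin under its centre, x away from the robot, y to the left
Not all that is in view belongs to the job. Of the things that look like the part that bears sign_red_mid, the smallest one is meant.

How it is judged (in metres and radians):
On the way, in this order (a step that is already met when the one before it is completed fails the run):
1. the left-hand (+y) catch is tested: its lid has popped up, or it has been pressed with more than 10 N without letting go ((value of joint lid_left above 0.12 rad or contact force between the fingers and catch_left above 10 N)), for 0.04 s.
2. the middle catch is tested: its lid has popped up, or it has been pressed with more than 10 N without letting go ((value of joint lid_middle above 0.12 rad or contact force between the fingers and catch_middle above 10 N)), for 0.04 s.
3. the right-hand (-y) catch is tested: its lid has popped up, or it has been pressed with more than 10 N without letting go ((value of joint lid_right above 0.12 rad or contact force between the fingers and catch_right above 10 N)), for 0.04 s.
At the end, for the whole second after the job is handed in: two lids popped open (more than 0.12 rad), the third still shut (less than 0.03 rad) with the red sign standing upright (within 0.08 rad) and at rest on it: its centre within 75 mm along the depth and 40 mm along the row of the lid's centre (((x of sign_red_mid in the frame of lid_left_top between -0.075 and 0.075 m and y of sign_red_mid in the frame of lid_left_top between -0.04 and 0.04 m and z of sign_red_mid in the frame of lid_left_top between 0.028 and 0.042 m and value of joint lid_left below 0.03 rad and value of joint each of lid_middle, lid_right above 0.12 rad) or (x of sign_red_mid in the frame of lid_middle_top between -0.075 and 0.075 m and y of sign_red_mid in the frame of lid_middle_top between -0.04 and 0.04 m and z of sign_red_mid in the frame of lid_middle_top between 0.028 and 0.042 m and value of joint lid_middle below 0.03 rad and value of joint each of lid_left, lid_right above 0.12 rad) or (x of sign_red_mid in the frame of lid_right_top between -0.075 and 0.075 m and y of sign_red_mid in the frame of lid_right_top between -0.04 and 0.04 m and z of sign_red_mid in the frame of lid_right_top between 0.028 and 0.042 m and value of joint lid_right below 0.03 rad and value of joint each of lid_left, lid_middle above 0.12 rad)) and angle between sign_red_mid's own z axis and vertical below 0.08 rad); the robot touches nothing.
It fails at once if the robot presses on the bin unit, its catches or lids with more than 20 N (contact force between any of the fingers, the arm and bins above 20 N).
It fails at once if a bystander is shifted by more than 30 mm (distance of any of sign_green_mid, scoop, honey_jar, jam_jar, bean_can, pasta_carton, spice_tin from where it was at the start of the episode above 0.03 m).
It also fails if it takes over 72 s, if anything falls off the work surface, if the arm or the gripper's body presses on something with over 40 N, if the wrist force passes 120 N, or if a joint passes its speed limit or range.

### The arm

A 7-joint arm with a two-finger parallel gripper is mounted at the origin on the work surface. World frame = base frame: x ahead of the robot, y to its left, z up, the work surface at z = 0. Lengths are in mm, angles in rad, forces in N, time in s.
With the tool pointing down it reaches from about 400 to 875 mm from the base axis. Payload 19.3 kg.
Tool frame: the origin (TCP) lies at the very end of the fingers, on their centre line; the grasp point (between the pads) lies 19 mm behind it (grip_point_offset is the z of the grasp point in the tool frame, in mm); z points along the fingers, y is the line along which they close (so a half turn about z gives the same grasp; the last joint's range is limited). The gripper opens to 85 mm and grips with 20 to 120 N. Pads are 22 mm wide; open, the fingers measure 114 mm over their backs; the gripper's body (76 mm by 85 mm) begins 54 mm behind the grasp point. The pads swing forward as they close: fully open they stand 13 mm farther back than shut.
Start: joints at [1.107, 0.521, -0.036, 1.599, 0.021, 1.021, -0.113], TCP at [239.785, -577.164, 231.291] pointing down, gripper open.
Joint ranges: [-2.91, 2.91], [-0.3, 2.13], [-1.5, 1.42], [0.17, 2.43], [-1.26, 4.41], [0.16, 1.93], [-2.52, 2.52]. Speed limits (rad/s): [1.89, 1.89, 2.39, 2.39, 3.01, 3.01, 3.01].

### API

Orientations are given as a 3x3 rotation matrix whose columns are the frame's x, y, z axes.
In Python, from workcell import movep, movel, goto_joints, open_gripper, clamp, wait, inverse_kinematics, read_state, camera, PlanningError, finish_job, grip_point_offset gives the robot as it stands. Calls block until the motion is done:
- movep(position, orientation): joint-space move of the TCP to a pose.
- movel(position, frame=None, max_speed=150, guard=None): straight line of the TCP; frame=None keeps the orientation; max_speed is the mean speed in mm/s. With guard (N) it stops when the force on the tool has changed by that much, and returns True; else False.
- goto_joints(angles): joint-space move.
- open_gripper() and clamp(): open the fingers fully, or close them until they stop; the grip force is fixed at half the most.
- wait(seconds).
- inverse_kinematics(position, orientation): joint angles nearest the present ones, or None.
- read_state(): the state.
- camera(name): name is "side" or "top"; returns a dict with "image" (480x640x3 uint8, blue, green, red), "range_z" (480x640 float32, mm along the optical axis (not along the pixel's ray), 0 where there is no reading), "fx", "fy", "cx", "cy" (pixels), "dist_coeffs" ([k1, k2, p1, p2, k3] as OpenCV has them; the pictures are not rectified), "cam_to_world" (4x4, takes a point from camera to world coordinates). Camera axes: x right, y up, looking along -z (the intrinsics and any distortion apply to the point x, -y, -z); pixel columns grow to the right and rows downward; lengths in mm; the calibration is good to about 2 mm. A picture is of the moment at which its call begins.
A pose or a line that the arm cannot do raises PlanningError and nothing moves.
- finish_job(): hands the job in; it is judged then, once.
The state is a dict: "time": time; "qpos": joint angles; "qvel": joint speeds; "joint_efforts": joint torques, N m; "eef_pos": TCP position; "tool_rot": TCP orientation; "ft_force": force on the tool from outside, world axes, zero at the start; "torque": the same for the moment, N m; "finger_gap": finger opening in mm; "gripper_force": force on a finger pad.
Only numpy, scipy, OpenCV 4.12 (cv2) and the standard library are available. Lean on these libraries where they do the work, as an engineer would, in place of code of your own. Each camera call takes 0.05 s, during which the arm holds its last target. There are 200 camera calls.

## Working session

There is one attempt and no reset: what is moved stays moved. The work goes in short steps, each a Python script; the robot and the scene stay as the last script left them, time stands still between calls to the robot, and variables do not carry over. Pictures are saved under pics/ and viewed, at most 10 in all, crops included, and the job is handed in when it is done.

```bash
mkdir -p pics; ls; python3 - <<'E'
from workcell import *
import cv2,numpy as np,pickle
for n in("side","top"):
    c=camera(n); cv2.imwrite(f"pics/{n}0.png",c["image"]); pickle.dump(c,open(f"{n}0.pkl","wb"))
    print(n,c["fx"],c["cx"],c["cy"],c["dist_coeffs"],np.round(c["cam_to_world"],3).tolist())
s=read_state();print(s["time"],s["ft_force"],s["eef_pos"],s["finger_gap"],grip_point_offset,np.round(s["tool_rot"],3).tolist())
E
```

```text
pics
side 475.7232228019442 322.6592112506657 237.22861652676139 [-0.00620369  0.          0.          0.          0.        ] [[-0.663, 0.441, -0.605, -251.773], [-0.748, -0.366, 0.553, 709.822], [0.022, 0.819, 0.573, 854.389], [0.0, 0.0, 0.0, 1.0]]
top 515.6426482076415 321.79831171523887 236.24746808889137 [-0.08589206  0.          0.          0.          0.        ] [[-0.004, 0.996, -0.088, 405.648], [-1.0, -0.005, -0.003, -6.222], [-0.003, 0.088, 0.996, 1398.308], [0.0, 0.0, 0.0, 1.0]]
0.1 [ 0.5906425   0.69175828 -0.68578019] [ 239.68647576 -576.90845563  230.79977976] 85.29575392108208 -18.700000000000003 [[0.923, 0.384, -0.0], [0.384, -0.923, 0.001], [-0.0, -0.001, -1.0]]
```

View pics/side0.png

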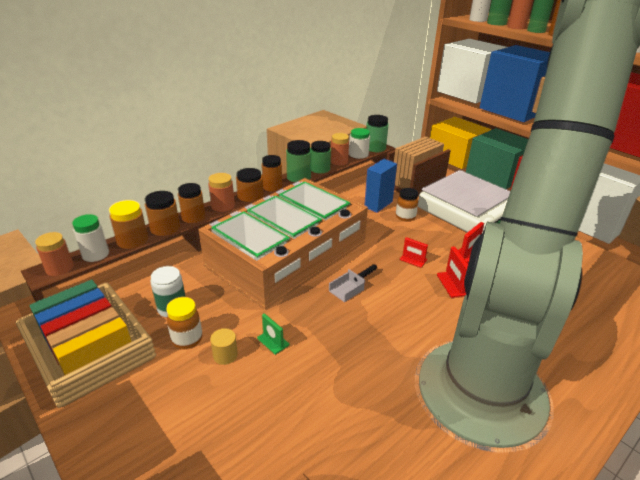

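View pics/top0.png

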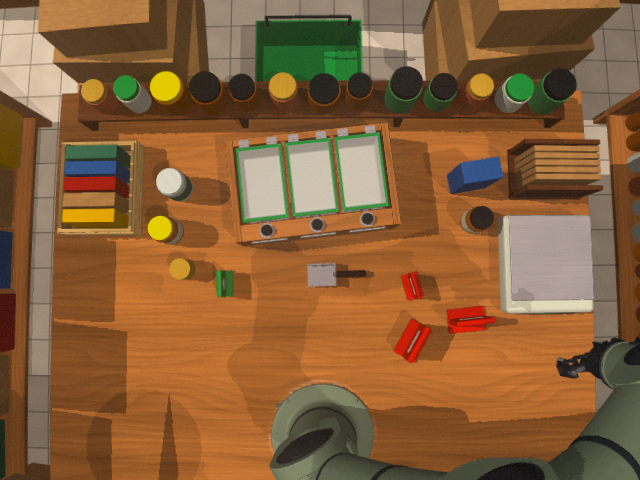

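The side view shows the left, middle and right buttons at about (281,250), (314,231) and (345,213), with the small red sign at (415,252). The top view shows the buttons at (267,230), (317,225) and (368,219). The smallest of the three red signs is at (412,286), and the scoop lies in front of the bins.

```bash
cat > h.py <<'E'
import numpy as np,cv2
def norm(c,uv):
    K=np.array([[c["fx"],0,c["cx"]],[0,c["fy"],c["cy"]],[0,0,1.]])
    return cv2.undistortPoints(np.float64(uv).reshape(-1,1,2),K,np.array(c["dist_coeffs"],float)).reshape(-1,2)
def rays(c,uv):
    n=norm(c,uv); d=np.c_[n[:,0],-n[:,1],-np.ones(len(n))]; T=np.array(c["cam_to_world"])
    return T[:3,3],d@T[:3,:3].T
def onplane(c,uv,z):
    o,d=rays(c,uv); return o+d*((z-o[2])/d[:,2])[:,None]
def depth(c,uv):
    uv=np.int32(uv); o,d=rays(c,uv); return o+d*c["range_z"][uv[:,1],uv[:,0]][:,None]
def cross(c1,u1,c2,u2):
    o1,d1=rays(c1,[u1]);o2,d2=rays(c2,[u2]);d1=d1[0];d2=d2[0]
    s=np.linalg.lstsq(np.c_[d1,-d2],o2-o1,rcond=None)[0]
    a,b=o1+s[0]*d1,o2+s[1]*d2; return (a+b)/2,np.linalg.norm(a-b)
def blobs(mask):
    n,l,st,ce=cv2.connectedComponentsWithStats(np.uint8(mask)); return l,st,ce
def near(mask,p):
    l,st,ce=blobs(mask); i=min(range(1,len(ce)),key=lambda i:np.hypot(*(ce[i]-p))+ (1e3 if st[i,4]<15 else 0))
    v,u=np.where(l==i); return ce[i],np.c_[u,v],st[i]
def dark(c): return c["image"].max(2)<55
def red(c):
    h=cv2.cvtColor(c["image"],cv2.COLOR_BGR2HSV); return ((h[...,0]<4)|(h[...,0]>174))&(h[...,1]>190)&(h[...,2]>70)
E
python3 - <<'E'
from h import *
import pickle
np.set_printoptions(precision=1,suppress=True)
t=pickle.load(open("top0.pkl","rb"));s=pickle.load(open("side0.pkl","rb"))
for a,b in(((267,230),(281,250)),((317,225),(314,231)),((368,219),(345,213))):
    r=[]
    for c,p in((t,a),(s,b)):
        ce,uv,st=near(dark(c),p); P=depth(c,uv); q=P[(P[:,2]>136)&(P[:,2]<150)]
        print(ce,st,onplane(c,[ce],142)[0],np.median(P,0),"top:",len(q),q.mean(0) if len(q) else ''); r.append(ce)
    print("X",*cross(t,r[0],s,r[1]))
for c,p in((t,(412,286)),(s,(415,252))):
    ce,uv,st=near(cv2.morphologyEx(np.uint8(red(c)),cv2.MORPH_CLOSE,np.ones((3,3))),p); P=depth(c,uv)
    print("red",ce,st,P.max(0),P.min(0))
    for lo,hi in((60,78),(-5,14)):
        q=P[(P[:,2]>lo)&(P[:,2]<hi)]
        if len(q)>4: print(lo,len(q),q.mean(0),q[:,2].mean(),cv2.minAreaRect(np.float32(q[:,:2])),[np.round(x,1).tolist() for x in cv2.boxPoints(cv2.minAreaRect(np.float32(q[:,:2])))])
# other things
for n,p in dict(scoop=(322,275),handle=(352,274),greensign=(224,284),honey=(160,228),tin=(181,268),jam=(478,218),carton=(475,175),lidL=(263,185),lidM=(312,175)).items(): print(n,depth(t,[p]))
E
```

```text
[186.8 189.2] [182 177   9  22  73] [635.6 332.5 142. ] [651.2 356.5  47.3] top: 0 
[280.8 250. ] [277 247   9   7  58] [526.1 140.2 142. ] [527.5 138.4 140.2] top: 53 [529.  138.2 140.3]
X [543.4 241.6 221.9] 198.40976038311837
[350.6 273.2] [337 271  29   6 113] [426.2 -72.  142. ] [428.4 -76.1  29.3] top: 0 
[314.5 230.2] [311 227   9   7  51] [539.4  17.1 142. ] [541.7  14.8 140. ] top: 45 [542.8  14.3 140.2]
X [471.1 -16.8 164.7] 141.0110457075557
[350.6 273.2] [337 271  29   6 113] [426.2 -72.  142. ] [428.4 -76.1  29.3] top: 0 
[344.4 212.6] [341 210   8   6  43] [ 552.7 -106.   142. ] [ 554.5 -109.6  140.2] top: 40 [ 555.5 -108.6  140.3]
X [447.5 -45.1 216. ] 64.35538879006111
red [411.8 285.7] [401 272  22  28 326] [ 430.6 -214.7   75.3] [ 358.1 -270.9   -2.2]
60 89 [ 396.3 -242.8   69.6] 69.61855586210194 ((397.6534729003906, -242.39511108398438), (60.42332458496094, 10.366913795471191), 17.126115798950195) [[367.29998779296875, -246.3000030517578], [370.29998779296875, -256.20001220703125], [428.1000061035156, -238.5], [425.0, -228.5]]
-5 184 [ 392.6 -238.8    8. ] 8.02643
[... 480 characters left out ...]
4.448321342468262) [[355.8999938964844, -241.1999969482422], [359.79998779296875, -256.3999938964844], [424.5, -239.8000030517578], [420.6000061035156, -224.5]]
-5 148 [ 388.1 -232.4    7.1] 7.085053234317004 ((391.663330078125, -238.97433471679688), (68.7061996459961, 44.474205017089844), 22.016075134277344) [[351.5, -231.1999969482422], [368.20001220703125, -272.5], [431.79998779296875, -246.6999969482422], [415.20001220703125, -205.5]]
scoop [[423.9  -2.1   5.8]]
handle [[425.9 -81.8  25.7]]
greensign [[400.6 256.3  39. ]]
honey [[542.8 409.  106.7]]
tin [[442.6 367.6  53.9]]
jam [[ 565.8 -402.6   96. ]]
carton [[ 666.2 -382.1  151.1]]
lidL [[646.9 143.9 130. ]]
lidM [[670.   21.3 137.2]]
```

```bash
python3 - <<'E'
import cv2
a=cv2.imread("pics/top0.png")[255:375,370:510]; b=cv2.imread("pics/side0.png")[190:280,255:445]
import numpy as np
a=cv2.resize(a,None,fx=3,fy=3); b=cv2.resize(b,(int(190*2.0),180))
o=np.zeros((560,430,3),np.uint8); o[:360,:420]=a; o[370:550,:380]=b
cv2.imwrite("pics/crop.png",o)
E
```

```text
(no output)
```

View pics/crop.png

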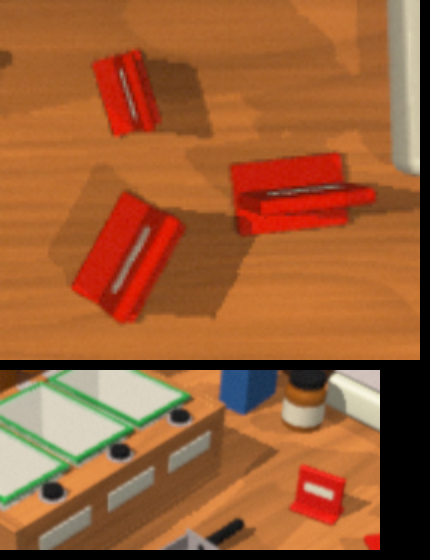

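The crop confirms the sign at top (412,286): its foot measures about 67x43 mm, so it is the 70 mm sign, and the other two are larger. The buttons are spaced 124 mm apart with a yaw of about 0.107, which agrees with the 125 mm pitch. I'll refine the buttons in the top view and then move above the left one.

```bash
python3 - <<'E'
from h import *
from workcell import *
import pickle
np.set_printoptions(precision=2,suppress=True)
t=pickle.load(open("top0.pkl","rb"));s=pickle.load(open("side0.pkl","rb"))
B=[]
for a,b in(((267,230),(281,250)),((317,225),(314,231)),((368,219),(345,213))):
    m=np.zeros((480,640),bool); m[a[1]-10:a[1]+11,a[0]-10:a[0]+11]=1
    ce,uv,st=near(m&(t["image"].max(2)<80),a); pt=onplane(t,[ce],142)[0]
    ces,uvs,_=near(dark(s),b); ps=onplane(s,[ces],142)[0]
    print(st,ce,pt,ps,*cross(t,ce,s,ces)); B.append((pt+ps)/2)
B=np.array(B); print(B, np.diff(B,axis=0))
d=B[0]-B[2]; yaw=np.arctan2(-d[0],d[1]); yv=np.array([-np.sin(yaw),np.cos(yaw),0])
m=B.mean(0); B=np.array([m+125*k*yv for k in(1,0,-1)]); print(yaw,B)
pickle.dump((B,yaw),open("B.pkl","wb"))
R=np.array([[np.cos(yaw),np.sin(yaw),0],[np.sin(yaw),-np.cos(yaw),0],[0,0,-1]])
for k in B: print(inverse_kinematics([k[0],k[1],160],R))
clamp()
movep([400,-300,330],R); movep([B[0][0],B[0][1],200],R); movel([B[0][0],B[0][1],165])
q=read_state(); print(q["time"],q["eef_pos"],q["ft_force"],q["finger_gap"])
for n in("side","top"): c=camera(n); pickle.dump(c,open(n+"1.pkl","wb")); cv2.imwrite(f"pics/{n}1.png",c["image"])
o=np.hstack([cv2.resize(cv2.imread("pics/side1.png")[180:310,220:350],(390,390)),cv2.resize(cv2.imread("pics/top1.png")[120:250,220:350],(390,390))])
cv2.imwrite("pics/c1.png",o)
E
```

```text
[262 225  10  10  85] [266.45 229.73] [533.37 133.24 142.  ] [526.13 140.19 142.  ] [534.21 134.15 134.52] 0.2117737783852111
[312 219  11  11  89] [316.97 224.04] [546.77   9.3  142.  ] [539.41  17.09 142.  ] [547.77   9.53 134.34] 0.38114787520971455
[362 213  11  11  91] [367.24 218.16] [ 560.72 -114.16  142.  ] [ 552.71 -106.04  142.  ] [ 561.6 -114.9  134.2] 0.21327742703999547
[[ 529.75  136.71  142.  ]
 [ 543.09   13.19  142.  ]
 [ 556.71 -110.1   142.  ]] [[  13.34 -123.52    0.  ]
 [  13.62 -123.29    0.  ]]
0.10881607897494461 [[ 529.61  137.53  142.  ]
 [ 543.19   13.27  142.  ]
 [ 556.76 -110.99  142.  ]]
[-0.03  0.52 -0.45  1.86  0.3   0.83 -2.1 ]
[ 0.05  0.49 -0.24  1.88  0.16  0.79 -1.74]
[ 0.21  0.52 -0.16  1.82  0.11  0.81 -1.47]
4.25 [529.65 137.06 165.17] [-0.89 -0.7  -0.04] 0.31466426828770994
```

View pics/c1.png

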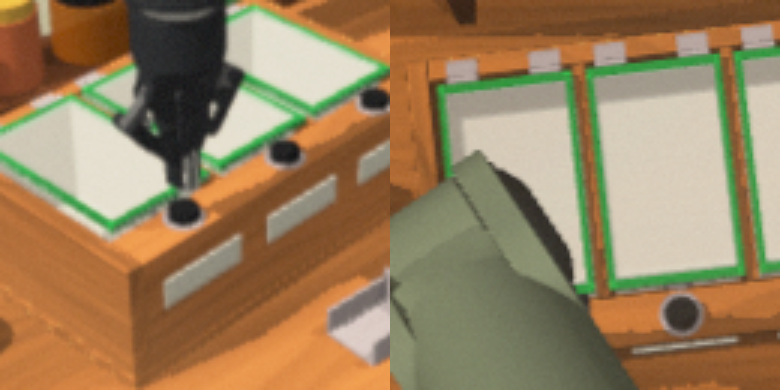

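The side view shows the closed fingertip just above the left button, tip at crop (187,186) and button at (184,210). The side centroid takes in the button's flank, so I shift about 3 mm towards the top-view estimate and press.

```bash
cat > press.py <<'E'
from h import *
from workcell import *
import pickle,sys
np.set_printoptions(precision=2,suppress=True)
B,yaw=pickle.load(open("B.pkl","rb")); B=B+[2.8,-2.8,0]
R=np.array([[np.cos(yaw),np.sin(yaw),0],[np.sin(yaw),-np.cos(yaw),0],[0,0,-1]])
def st(m=""): q=read_state(); print(m,round(q["time"],2),q["eef_pos"],q["ft_force"]); return q
def press(k):
    x,y,_=B[k]
    movel([x,y,205],R); movel([x,y,150],max_speed=60); wait(.2); f0=st("pre")["ft_force"]
    g=movel([x,y,134.5],max_speed=7,guard=10.8); q=st(f"guard {g}"); print("df",q["ft_force"]-f0)
    wait(.1); q=st(); print("df",q["ft_force"]-f0)
    movel([x,y,205],max_speed=100)
E
python3 - <<'E'
from press import *
press(0)
c=camera("side"); cv2.imwrite("pics/side2.png",cv2.resize(c["image"][170:310,190:380],None,fx=3,fy=3))
E
```

```text
pre 6.03 [532.55 134.73 150.27] [ 0.2   0.03 -0.18]
guard False 8.4 [532.44 134.72 134.5 ] [-0.17  1.4   2.1 ]
df [-0.37  1.37  2.28]
 8.5 [532.42 134.78 134.51] [-1.14  0.72  2.11]
df [-1.34  0.69  2.29]
```

View pics/side2.png

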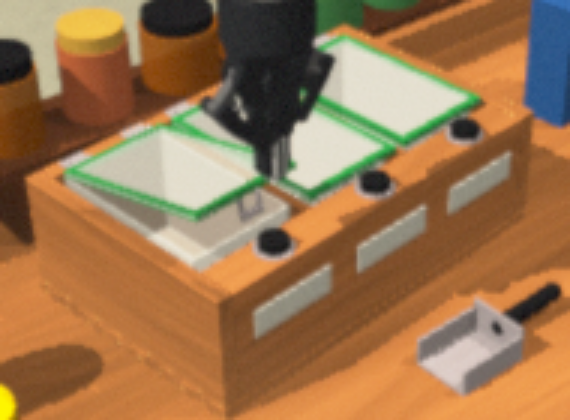

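The left lid has popped: its front edge is clearly raised at (197,215). Next I press the middle and right buttons, with the same guard.

```bash
python3 - <<'E'
from press import *
press(1); press(2)
x,y,_=B[2]; movel([x-130,y-60,280],R,max_speed=200)
c=camera("side"); pickle.dump(c,open("side3.pkl","wb")); cv2.imwrite("pics/side3.png",cv2.resize(c["image"][170:310,190:380],None,fx=3,fy=3))
E
```

```text
pre 11.66 [546.14  10.43 150.3 ] [0.51 0.13 0.3 ]
guard False 14.03 [546.01  10.45 134.52] [-0.24  0.29  2.47]
df [-0.75  0.16  2.17]
 14.12 [545.98  10.46 134.49] [-0.17  0.03  2.37]
df [-0.68 -0.1   2.07]
pre 17.23 [ 559.68 -113.85  150.28] [ 0.32 -0.21  0.26]
guard True 18.64 [ 559.55 -113.81  140.  ] [-2.31 -0.25 11.18]
df [-2.63 -0.04 10.92]
 18.74 [ 559.58 -113.79  140.11] [-2.15 -0.23 10.9 ]
df [-2.48 -0.03 10.64]
```

View pics/side3.png

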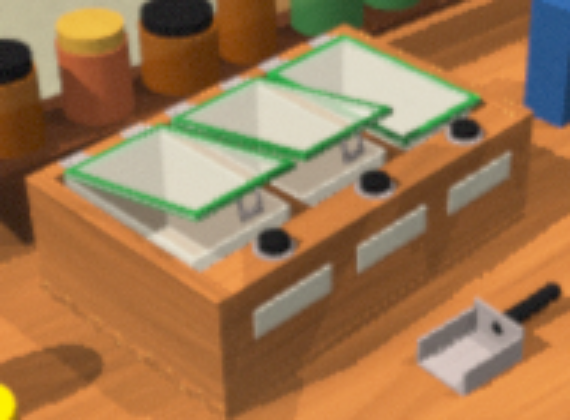

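The left and middle lids are popped, with raised edges at (197,215) and (300,158). The right lid stayed shut at 10.9 N, so it is the faulty one. Next I grasp the small red sign.

```bash
cat > pick.py <<'E'
from press import *
def Rz(a): return np.array([[np.cos(a),np.sin(a),0],[np.sin(a),-np.cos(a),0],[0,0,-1]])
E
python3 - <<'E'
from pick import *
Rs=Rz(np.deg2rad(16.5)); x,y=394,-242
open_gripper(); movep([x,y,150],Rs); movel([x,y,31],max_speed=80)
st("down"); clamp(); q=st("clamped"); print(q["finger_gap"],q["gripper_force"])
movel([x,y,60],max_speed=60); wait(.1); q=st("lift"); print(q["finger_gap"])
movel([x,y,280],max_speed=200)
c=camera("side"); pickle.dump(c,open("side4.pkl","wb")); cv2.imwrite("pics/side4.png",cv2.resize(c["image"][120:320,300:500],None,fx=2.5,fy=2.5))
E
```

```text
down 23.63 [ 394.21 -242.14   31.36] [ 0.24 -0.    0.12]
clamped 24.31 [ 393.96 -241.96   30.97] [ 0.15 -0.03 -0.57]
9.105887786011106 60.23212552070618
lift 25.04 [ 393.83 -241.97   59.8 ] [ 0.26  0.39 -0.15]
9.16975647749118
```

View pics/side4.png

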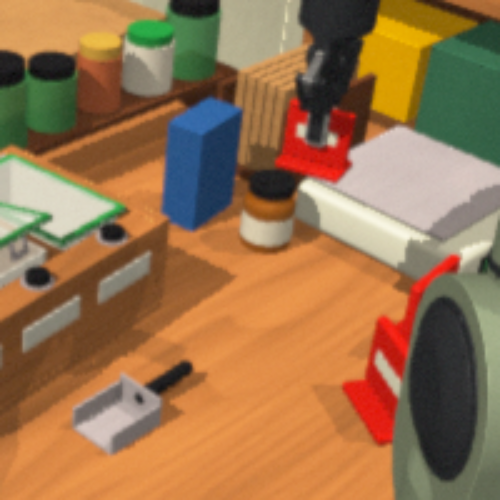

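The sign is held, upright and centred, at crop (318,140). I'll carry it to the right lid and set it down under a guard.

```bash
python3 - <<'E'
from pick import *
Rp=Rz(yaw); c0=B[2]+120*np.array([np.cos(yaw),np.sin(yaw),0]); x,y=c0[0]-3,c0[1]-3
movep([x,y,280],Rp); movel([x,y,182],max_speed=100); wait(.2); f0=st("above")["ft_force"]
g=movel([x,y,164.5],max_speed=10,guard=3); q=st(f"touch {g}"); print(q["ft_force"]-f0)
open_gripper(); st("open"); movel([x,y,290],max_speed=100); movel([x-200,y-150,300],max_speed=200)
for n in("side","top"): c=camera(n); pickle.dump(c,open(n+"5.pkl","wb")); cv2.imwrite(f"pics/{n}5.png",c["image"])
s,t=cv2.imread("pics/side5.png"),cv2.imread("pics/top5.png")
cv2.imwrite("pics/c5.png",np.hstack([cv2.resize(s[150:310,210:400],(475,400)),cv2.resize(t[110:250,230:410][:,50:],(325,350))[:400] if 0 else cv2.resize(t[115:275,280:410],(325,400))]))
for c,p,z in((pickle.load(open("top5.pkl","rb")),(355,180),0),(pickle.load(open("side5.pkl","rb")),(335,190),0)):
    ce,uv,_=near(cv2.morphologyEx(np.uint8(red(c)),cv2.MORPH_CLOSE,np.ones((3,3))),p); P=depth(c,uv)
    for lo,hi in((190,215),(130,155)):
        k=P[(P[:,2]>lo)&(P[:,2]<hi)]
        if len(k): print(ce,lo,len(k),np.median(k,0),cv2.minAreaRect(np.float32(k[:,:2])))
print("lid",c0)
E
```

```text
above 28.88 [ 676.05 -103.75  182.51] [-0.22  1.03 -1.36]
touch True 30.25 [ 675.79 -103.78  166.64] [-1.02  0.49  6.58]
[-0.8  -0.54  7.94]
open 30.97 [ 675.4  -103.76  165.88] [-0.89 -0.48 -0.1 ]
[362.42 170.63] 190 128 [ 673.78 -102.52  204.81] ((676.3450317382812, -103.04148864746094), (67.06394958496094, 10.472884178161621), 6.982579708099365)
[362.42 170.63] 130 286 [675.32 -97.07 144.19] ((676.013671875, -103.98104858398438), (69.04203033447266, 41.854862213134766), 6.862574100494385)
[315.61 189.61] 190 105 [670.02 -98.99 199.51] ((672.3973999023438, -99.97010803222656), (68.99271392822266, 14.016530990600586), 8.474507331848145)
[315.61 189.61] 130 143 [667.18 -96.01 143.86] ((668.1555786132812, -92.75714874267578), (69.88182830810547, 41.89411926269531), 22.824535369873047)
lid [ 678.85 -100.76  142.  ]
```

View pics/c5.png

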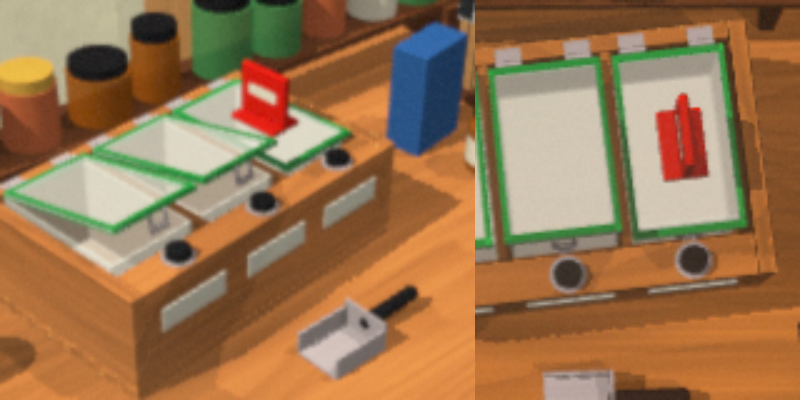

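The red sign stands upright near the middle of the closed right lid, at side crop (265,100) and top crop (682,140). The left and middle lids are still open and the robot is clear, so I hand the job in.

```bash
python3 -c "
from workcell import *
wait(.3); print(finish_job())"
```

```text
the job is handed in; nothing more can be done
None
```

The job is handed in: the left and middle lids popped open, the right catch was the faulty one (held at about 11 N, lid left shut), and the red sign stands upright near the centre of that lid; no verdict came back.

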